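# Pack the soap cutter into its kit case

## Task

Lift the wooden-handled soap cutter up and off its two-pronged hook and set it, without dropping it, into the open plywood kit case, blade down, with its handle lying in the notches of the two green supports. Then shut the case's lid fully. Leave the bottle, the jar and the soap block standing where they are.

Things in the scene. Friction and masses are not known exactly. Their poses are not given: they have to be found in the camera images.
- cutter: Wavy soap cutter, 110-225 g: dark wooden bar handle 22 (x) x 130 (y) x 28 (z) mm with brass end caps (24 x 30 mm across); corrugated steel blade under its middle, 64 mm wide (y), 8 thick (x), reaching from 14 to 84 mm below the origin. Origin: handle centre; z points away from the blade; both ends alike. Hangs with its handle across the stand's prongs; grip mid-handle across x from above.
- stand: Fixed hook stand: wooden base 150 x 160 x 12 mm; steel post 16 mm thick at x = 95 mm with a crossbar along y; two prongs 8 mm thick at y = +-50 mm run from it to x = -32 mm, tops at z 165 mm, and turn up at the ends (x -40 mm, to z 187 mm). Origin: on the table, roughly below the hanging handle, whose centre is at z 179 mm; handle along y, prongs point to -x.
- case: Fixed open plywood case 180 x 180 x 125 mm high, walls 6 mm. Origin: centre of underside; lid hinge along the +x rim; brass plate on the front (-x). Inside, two green supports 8 mm thick stand across it at x = +-50 mm, top edges at z 94 mm, each with a notch 34 mm wide centred on y = 0, 12 mm deep (bottom at z 82 mm).
- seat (a point): Where the handle's centre is when the cutter is seated: above the case's origin at z 96 mm. The handle then lies along this frame's x (the case's x), either way round, in both notches, the blade hanging between the supports. Axes as the case.
- lid (a joint): Lid angle in rad: 0 shut, 1.57 upright, at most 1.85. Starts open; the stiff hinge stays where left (about 1.5 N at the free edge moves it). Plywood panel 192 mm from hinge to free edge, 180 mm wide, 8 mm thick, yellow patch on the outer face; shut, it overhangs the case's front by 12 mm.
- lid_hinge (a point): On the hinge axis: middle of the case's far (+x) rim, at z 125.5 mm, at the level of the lid's inner face. Its axes turn with the lid; the axis of the hinge is y.
- lid_edge (a point): Middle of the lid's free edge, 192 mm from the hinge, halfway through the 8 mm panel. Axes turn with the lid: x from free edge to hinge, z out of the lid's outer face.
- oil_bottle: Bystander: amber oil bottle with black cap and paper label, 60 mm across, 150 mm tall, origin at the centre of its underside.
- jar: Bystander: white jar with blue cap, 64 mm across, 80 mm tall, origin at the centre of its underside.
- soap_block: Bystander: yellow block of soap base, 60 x 60 x 75 mm, origin at the centre of its underside.
There are look-alikes about, which are no part of the job. There is more than one size of the cutter; the one meant has the size given above.

How it is judged:
On the way, in this order (a step that is already met when the one before it is completed fails the run):
1. the cutter is lifted at least 30 mm, clear of the hook (z of cutter in the frame of stand above 0.209 m and contact force between cutter and stand below 0.1 N), for 0.1 s.
2. the cutter lies seated in the notches of both supports, the lid still open (x of cutter in the frame of case between -0.02 and 0.02 m and y of cutter in the frame of case between -0.01 and 0.01 m and z of cutter in the frame of case between 0.088 and 0.102 m and angle between the y axis of cutter and the x axis of case, either way round below 0.15 rad and angle between cutter's own z axis and vertical below 0.12 rad and value of joint lid above 0.7 rad), for 0.2 s.
At the end, for the whole second after the job is handed in: Cutter released and still in the case: handle centre within 20 mm (case x) and 10 mm (case y) of the case centre, 88 to 102 mm above its underside; handle along case x within 0.15 rad, either way round; upright within 0.12 rad; lid shut within 0.05 rad (x of cutter in the frame of case between -0.02 and 0.02 m and y of cutter in the frame of case between -0.01 and 0.01 m and z of cutter in the frame of case between 0.088 and 0.102 m and angle between the y axis of cutter and the x axis of case, either way round below 0.15 rad and angle between cutter's own z axis and vertical below 0.12 rad and value of joint lid below 0.05 rad and linear speed of cutter below 0.02 m/s and contact force between cutter and the fingers below 0.1 N); the robot touches nothing.
It fails at once if the oil bottle is moved more than 30 mm or tipped (distance of oil_bottle from where it was at the start of the episode above 0.03 m or angle between oil_bottle's own z axis and vertical above 0.4 rad).
It fails at once if the jar is moved more than 30 mm or tipped (distance of jar from where it was at the start of the episode above 0.03 m or angle between jar's own z axis and vertical above 0.4 rad).
It fails at once if the soap block is moved more than 30 mm or tipped (distance of soap_block from where it was at the start of the episode above 0.03 m or angle between soap_block's own z axis and vertical above 0.4 rad).
It fails at once if the cutter is dropped (moves faster than 0.8 m/s while out of the fingers) (linear speed of cutter above 0.8 m/s and contact force between cutter and the fingers below 0.05 N).
It also fails if it takes over 64 s, if anything falls off the work surface, if the arm or the gripper's body presses on something with over 40 N, if the wrist force passes 120 N, or if a joint passes its speed limit or range.

## Robot

A 6-joint arm with a two-finger parallel gripper is mounted at the origin on the work surface. World frame = base frame: x ahead of the robot, y to its left, z up, the work surface at z = 0. Lengths are in m, angles in rad, forces in N, time in s.
With the tool pointing down it reaches from about 0.325 to 0.875 m from the base axis. Payload 4.4 kg.
Tool frame: the origin (TCP) lies midway between the tips of the shut fingers; the grasp point (between the pads) lies 19 mm behind it; z points along the fingers, y is the line along which they close (so a half turn about z gives the same grasp; the last joint's range is limited). The gripper opens to 85 mm and grips with 20 to 120 N. Pads are 22 mm wide; open, the fingers measure 114 mm over their backs; the gripper's body (76 mm by 85 mm) begins 54 mm behind the grasp point. The pads swing forward as they close: fully open they stand 13 mm farther back than shut.
Start: joints at [-1.417, 0.207, 1.542, -0, 1.393, -0.15], TCP at [0.173, -0.549, 0.231] pointing down, gripper open.
Joint ranges: [-2.73, 2.73], [-0.86, 2.22], [0.23, 2.46], [-1.11, 4.25], [0.08, 2.63], [-2.82, 2.82]. Speed limits (rad/s): [2.79, 2.79, 3.14, 3.14, 3.14, 3.14].

## Interface

Orientations are given as a 3x3 rotation matrix whose columns are the frame's x, y, z axes.
In Python, from station import bot gives the robot as it stands.
- The arm moves only by the shell command python3 -m inch 'ROWS' [FORCE]. ROWS is JSON, a list of rows, each an object of numbers: "tx", "ty", "tz": the shift along the world's x, y, z as a fraction of full scale; "ax", "ay", "az": the turn, a rotation vector about the world's x, y, z as a fraction of full scale; "claw": the closure, from -1 (fully open) to 1 (shut). In form: [{"tx": .., "ty": .., "tz": .., "ax": .., "ay": .., "az": .., "claw": ..}, ...]. A call has 1 to 12 rows; each row shifts and turns the commanded pose from where the row before left it; what a row does not reach is not made up. Full scale, the value 1, is 0.25 m for a shift and 4 degrees for a turn. A row lasts 1/12 s, in which the tool goes at most 41.7 mm and 7.16 degrees, less where a joint would pass 70% of its speed; a pose out of reach is approached as far as the arm can. A call with a number of a shift or a turn outside -1 to 1 is refused whole. A call with a gripper value outside its range is refused whole. The fingers move at their own pace and stop on an object; FORCE is the grip in N (left out, the last holds). Time passes only in rows, so rows that do not move let the fingers close. It gives the time, the measured TCP pose, the force, the opening and the grip force at its end, in the units of the state.
- bot.observe(): the state, without advancing time (a new reading comes with each control period).
- bot.capture(name): name is "side" or "top"; returns a dict with "img" (400x640x3 uint8, red, green, blue), "mtx" (3x3 intrinsics, pixels), "world_to_cam" (4x4, takes a point from world to camera coordinates). Camera axes: x right, y down, z forward; pixel columns grow to the right and rows downward; lengths in m; the calibration is good to about 2 mm. A picture is of the moment at which its call begins. There is no depth.
- bot.hand_in(): hands the job in; it is judged then, once.
The state is a dict: "clock": time; "joints": joint angles; "dq": joint speeds; "joint_efforts": joint torques, N m; "tcp_pos": TCP position; "ee_rot": TCP orientation; "wrist_force": force on the tool from outside, world axes, zero at the start; "wrist_torque": the same for the moment, N m; "opening": opening from 0.0 (shut) to 1.0 (fully open); "gripper_force": force on a finger pad.
Only numpy, scipy, OpenCV 4.12 (cv2) and the standard library are available. Lean on these libraries where they do the work, as an engineer would, in place of code of your own. Each camera call takes 0.05 s, during which the arm holds its last target. There are 200 camera calls.

## Working session

There is one attempt and no reset: what is moved stays moved. The work goes in short steps, Python scripts to look and compute and a shell command to move; the robot and the scene stay as the last step left them, time stands still between calls to the robot, and variables do not carry over. Pictures are saved under pics/ and viewed, at most 11 in all, crops included, and the job is handed in when it is done.

```bash
mkdir -p pics; ls
python3 - <<'E'
from station import bot
import cv2,numpy as np
for n in("top","side"):
    c=bot.capture(n); cv2.imwrite(f"pics/{n}0.png",cv2.cvtColor(c["img"],cv2.COLOR_RGB2BGR)); np.savez(f"{n}0.npz",**c)
    W=c["world_to_cam"];print(n,np.round(c["mtx"],1).tolist(),np.round(-W[:3,:3].T@W[:3,3],3),np.round(W[:3,:3],3).tolist())
print(bot.observe())
E
```

```text
pics
top [[474.6, 0.0, 328.1], [0.0, 474.6, 194.9], [0.0, 0.0, 1.0]] [0.403 0.124 1.137] [[0.026, -1.0, 0.014], [-0.994, -0.028, -0.101], [0.102, -0.011, -0.995]]
side [[493.3, 0.0, 322.8], [0.0, 493.3, 200.3], [0.0, 0.0, 1.0]] [0.041 1.144 0.864] [[-0.925, -0.379, -0.014], [-0.198, 0.514, -0.835], [0.323, -0.77, -0.551]]
{'clock': 0.1, 'joints': array([-1.41651116e+00,  2.07369052e-01,  1.54281961e+00, -3.28514576e-05,
        1.39352071e+00, -1.50508272e-01]), 'dq': array([-1.29084257e-05, -1.95593348e-03, -2.59755584e-03,  2.93736508e-05,
       -1.33582265e-04, -9.32387779e-04]), 'joint_efforts': array([-6.06555332e-04, -3.84095943e+01, -2.92549896e+01, -2.20297425e-04,
        4.86820019e-03,  2.91110052e-05]), 'tcp_pos': array([ 0.17242219, -0.54781175,  0.23021839]), 'ee_rot': array([[ 9.53907264e-01,  3.00101324e-01, -3.57236338e-04],
       [ 3.00101401e-01, -9.53905024e-01,  2.08660397e-03],
       [ 2.85423077e-04, -2.09763381e-03, -9.99997759e-01]]), 'wrist_force': array([ 0.20060244, -0.02342088,  0.26246185]), 'wrist_torque': array([-0.0233282 ,  0.00708029,  0.00047671]), 'gripper_force': 0.0, 'opening': 1.0037667233226173}
```

View pics/top0.png

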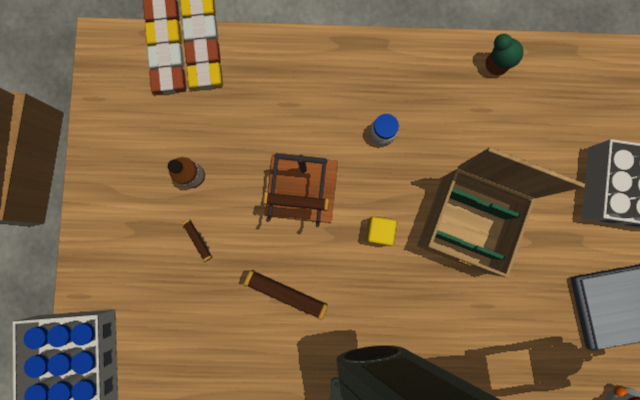

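View pics/side0.png

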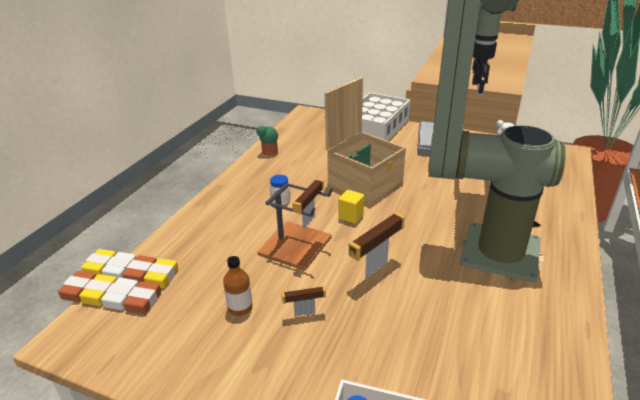

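Candidates for the cutter, in top-view pixels:
- Handle on the hook stand (297,201).
- Small one standing on the table (197,241).
- Large one (285,293).

The one on the stand fits: it hangs across the prongs. I'll check its 130 mm length in a crop and measure the case in the same step.

```bash
cat > h.py <<'E'
import numpy as np,cv2
from station import bot
def grab(n,save=None):
    c=bot.capture(n)
    if save: np.savez(save,**c)
    return c
def ray(c,uv,z):
    W=c["world_to_cam"];R=W[:3,:3];o=-R.T@W[:3,3]
    d=R.T@np.linalg.inv(c["mtx"])@np.array([uv[0],uv[1],1.]);return o+d*(z-o[2])/d[2]
def proj(c,p):
    W=c["world_to_cam"];q=c["mtx"]@(W[:3,:3]@np.asarray(p)+W[:3,3]);return q[:2]/q[2]
def crop(c,x0,y0,x1,y1,s,f):
    i=cv2.resize(c["img"][y0:y1,x0:x1],None,fx=s,fy=s,interpolation=cv2.INTER_CUBIC);cv2.imwrite(f,i[:,:,::-1])
E
python3 - <<'E'
from h import *
c=dict(np.load("top0.npz"));crop(c,250,145,350,235,6,"pics/c1.png");crop(c,405,140,595,280,4,"pics/c2.png")
hsv=cv2.cvtColor(c["img"],cv2.COLOR_RGB2HSV)
print([hsv[y,x].tolist() for x,y in((297,201),(266,200),(326,205),(285,293),(247,278),(490,208),(470,246),(300,180),(320,180))])
E
```

```text
[[11, 176, 71], [19, 184, 159], [19, 184, 180], [11, 173, 65], [19, 183, 166], [70, 113, 27], [72, 126, 89], [12, 184, 132], [11, 167, 99]]
```

View pics/c1.png

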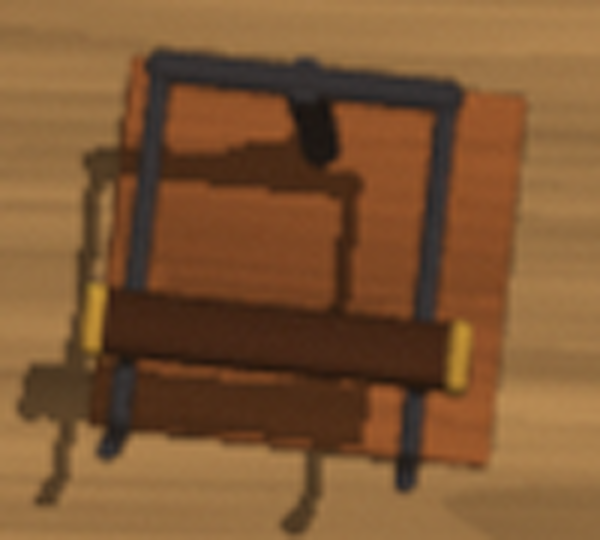

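View pics/c2.png

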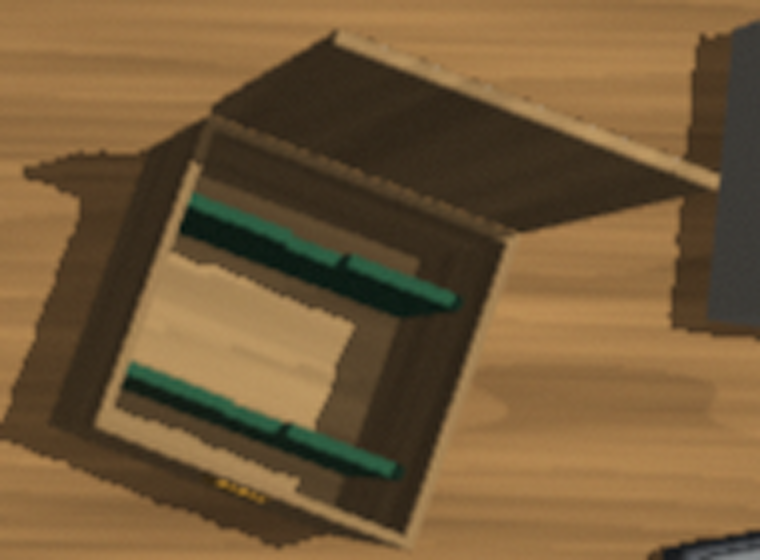

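The stand crop shows the handle with brass caps at about px (266,198) and (327,204), across both prongs. The case crop shows:
- Rim corners at px (457,168), (533,199), (507,276) and (429,247).
- Supports with notches near (491,205) and (476,248).
- The lid's free edge from (489,149) to (584,186).

Run:
```python
from h import *
c=dict(np.load("top0.npz"));s=dict(np.load("side0.npz"))
P=lambda x,y,z,o=(250,145),k=6: ray(c,(o[0]+(x+.5)/k-.5,o[1]+(y+.5)/k-.5),z)
f=lambda a:np.round(a,4)
hsv=cv2.cvtColor(c["img"],cv2.COLOR_RGB2HSV)
m=cv2.inRange(hsv,(5,120,30),(15,255,92));m[:190]=0;m[212:]=0;m[:,:266]=0;m[:,330:]=0
b=cv2.inRange(hsv,(16,170,130),(24,255,255))
b[:185]=0;b[215:]=0;b[:,:260]=0;b[:,335:]=0
n,_,st,ce=cv2.connectedComponentsWithStats(b);print(st[1:].tolist(),ce[1:].tolist())
big=[i for i in range(1,n) if st[i][4]>10]
L,R=[ray(c,ce[i],.194) for i in sorted(big,key=lambda i:ce[i][0])[:2]] if len(big)>1 else (0,0)
print("caps",f(L),f(R),"cen",f((L+R)/2),"len between",np.linalg.norm(L-R),"yaw",np.arctan2(*(L-R)[[1,0]]))
e1=(P(86,283,.194)+P(83,352,.194))/2;e2=(P(472,322,.194)+P(467,392,.194))/2
print("ends",f(e1),f(e2),np.linalg.norm(e1-e2))
# stand: crossbar / prongs z~.165: pairs
for n_,p in dict(xl=(157,62),xr=(450,95),pl=(108,450),pr=(404,482)).items(): print(n_,f(P(*p,.165 if n_[0]=='x' else .187)))
print("side cen",f(proj(s,(L+R)/2-[0,0,.015])))
Q=lambda x,y,z:P(x,y,z,(405,140),4)
bl,br,fr,fl=[Q(*p,.125) for p in((208,112),(513,238),(408,547),(97,428))]
print("case",f(bl),f(br),f(fr),f(fl),"cen",f((bl+br+fr+fl)/4))
print([round(float(np.linalg.norm(a-b)),4) for a,b in((bl,br),(br,fr),(fr,fl),(fl,bl))])
for a,b in((bl,fl),(br,fr)):print("yaw x",np.arctan2(*(a-b)[[1,0]]))
for a,b in((bl,br),(fl,fr)):d=a-b;print("yaw from y",np.arctan2(-d[0],d[1]))
n1,n2=Q(343,262,.084),Q(284,432,.084);print("notches",f(n1),f(n2),f((n1+n2)/2),np.linalg.norm(n1-n2),np.arctan2(*(n1-n2)[[1,0]]))
# bystanders
for nm,p,z in(("bottle",(182,168),.15),("jar",(385,127),.08),("soap",(383,229),.075)):print(nm,f(ray(c,p,z)))
for z in(.26,.29,.31):print("lidedge",z,f(Q(337,34,z)),f(Q(718,180,z)))
```

```text
[[264, 192, 4, 12, 34], [325, 198, 4, 12, 39]] [[265.3529411764706, 197.1764705882353], [326.3076923076923, 203.43589743589743]]
caps [0.4915 0.2384 0.194 ] [0.4823 0.1165 0.194 ] cen [0.4869 0.1775 0.194 ] len between 0.12216791650506544 yaw 1.4957634563529676
ends [0.4908 0.2417 0.194 ] [0.4811 0.1135 0.194 ] 0.1285909474665463
xl [0.5828 0.2239 0.165 ]
xr [0.5742 0.1223 0.165 ]
pl [0.4473 0.233  0.187 ]
pr [0.4393 0.1341 0.187 ]
side cen [307.9915 195.0046]
case [ 0.5737 -0.164   0.125 ] [ 0.5098 -0.3289  0.125 ] [ 0.3437 -0.2701  0.125 ] [ 0.402  -0.1046  0.125 ] cen [ 0.4573 -0.2169  0.125 ]
[0.1768, 0.1762, 0.1754, 0.1817]
yaw x -0.33318915103960683
yaw x -0.34040534011083695
yaw from y -0.37002447003728123
yaw from y -0.3388280960130748
notches [ 0.4979 -0.2514  0.084 ] [ 0.4025 -0.2177  0.084 ] [ 0.4502 -0.2345  0.084 ] 0.10117401011294556 -0.33876555797462676
bottle [0.5521 0.4204 0.15  ]
jar [ 0.6702 -0.0133  0.08  ]
soap [ 0.4385 -0.0128  0.075 ]
lidedge 0.26 [ 0.5899 -0.1867  0.26  ] [ 0.5256 -0.3657  0.26  ]
lidedge 0.29 [ 0.5835 -0.1761  0.29  ] [ 0.5214 -0.349   0.29  ]
lidedge 0.31 [ 0.5792 -0.169   0.31  ] [ 0.5186 -0.3378  0.31  ]
```

The end-to-end length measures 129 mm, so the cutter on the stand is the one meant. Its centre is about (0.486, 0.178) and its yaw is −0.075. The case centre is about (0.457, −0.217) with yaw −0.34. The visible notch step is its −y wall, which agrees with this. Moving above the hook.

```bash
python3 -m inch '[{"tz":0.13},{"tz":0.13},{"tz":0.13},{"tz":0.13},{"tx":0.052,"ty":0.121,"az":0.71},{"tx":0.052,"ty":0.121,"az":0.71},{"tx":0.052,"ty":0.121,"az":0.71},{"tx":0.052,"ty":0.121,"az":0.71},{"tx":0.052,"ty":0.121,"az":0.71},{"tx":0.052,"ty":0.121,"az":0.71},{"tx":0.052,"ty":0.121,"az":0.71},{"tx":0.052,"ty":0.121,"az":0.71}]' 40
python3 -m inch '[{"tx":0.052,"ty":0.121,"az":0.71},{"tx":0.052,"ty":0.121,"az":0.71},{"tx":0.052,"ty":0.121,"az":0.71},{"tx":0.052,"ty":0.121,"az":0.71},{"tx":0.052,"ty":0.121,"az":0.71},{"tx":0.052,"ty":0.121,"az":0.71},{"tx":0.052,"ty":0.121,"az":0.71},{"tx":0.052,"ty":0.121,"az":0.71},{"tx":0.052,"ty":0.121,"az":0.71},{"tx":0.052,"ty":0.121,"az":0.71},{"tx":0.052,"ty":0.121,"az":0.71},{"tx":0.052,"ty":0.121,"az":0.71}]'
python3 -m inch '[{"tx":0.052,"ty":0.121,"az":0.71},{"tx":0.052,"ty":0.121,"az":0.71},{"tx":0.052,"ty":0.121,"az":0.71},{"tx":0.052,"ty":0.121,"az":0.71},{},{},{}]'
```

```text
invalid input at $[0]: expected keys tx, ty, tz, ax, ay, az, claw
invalid input at $[0]: expected keys tx, ty, tz, ax, ay, az, claw
invalid input at $[0]: expected keys tx, ty, tz, ax, ay, az, claw
```

```bash
python3 -m inch '[{"tx":0,"ty":0,"tz":0.13,"ax":0,"ay":0,"az":0,"claw":-1},{"tx":0,"ty":0,"tz":0.13,"ax":0,"ay":0,"az":0,"claw":-1},{"tx":0,"ty":0,"tz":0.13,"ax":0,"ay":0,"az":0,"claw":-1},{"tx":0,"ty":0,"tz":0.13,"ax":0,"ay":0,"az":0,"claw":-1},{"tx":0.052,"ty":0.121,"tz":0,"ax":0,"ay":0,"az":0.71,"claw":-1},{"tx":0.052,"ty":0.121,"tz":0,"ax":0,"ay":0,"az":0.71,"claw":-1},{"tx":0.052,"ty":0.121,"tz":0,"ax":0,"ay":0,"az":0.71,"claw":-1},{"tx":0.052,"ty":0.121,"tz":0,"ax":0,"ay":0,"az":0.71,"claw":-1},{"tx":0.052,"ty":0.121,"tz":0,"ax":0,"ay":0,"az":0.71,"claw":-1},{"tx":0.052,"ty":0.121,"tz":0,"ax":0,"ay":0,"az":0.71,"claw":-1},{"tx":0.052,"ty":0.121,"tz":0,"ax":0,"ay":0,"az":0.71,"claw":-1},{"tx":0.052,"ty":0.121,"tz":0,"ax":0,"ay":0,"az":0.71,"claw":-1}]' 40
```

```text
clock: 1.1
tcp_pos: [0.2767, -0.3047, 0.3607]
ee_rot: [[0.763, 0.647, -0.0], [0.647, -0.763, 0.001], [0.0, -0.001, -1.0]]
wrist_force: [0.5, -1.1, 1.2]
opening: 0.998
gripper_force: 0.0
```

```bash
python3 -m inch '[{"tx":0.052,"ty":0.121,"tz":0,"ax":0,"ay":0,"az":0.71,"claw":-1},{"tx":0.052,"ty":0.121,"tz":0,"ax":0,"ay":0,"az":0.71,"claw":-1},{"tx":0.052,"ty":0.121,"tz":0,"ax":0,"ay":0,"az":0.71,"claw":-1},{"tx":0.052,"ty":0.121,"tz":0,"ax":0,"ay":0,"az":0.71,"claw":-1},{"tx":0.052,"ty":0.121,"tz":0,"ax":0,"ay":0,"az":0.71,"claw":-1},{"tx":0.052,"ty":0.121,"tz":0,"ax":0,"ay":0,"az":0.71,"claw":-1},{"tx":0.052,"ty":0.121,"tz":0,"ax":0,"ay":0,"az":0.71,"claw":-1},{"tx":0.052,"ty":0.121,"tz":0,"ax":0,"ay":0,"az":0.71,"claw":-1},{"tx":0.052,"ty":0.121,"tz":0,"ax":0,"ay":0,"az":0.71,"claw":-1},{"tx":0.052,"ty":0.121,"tz":0,"ax":0,"ay":0,"az":0.71,"claw":-1},{"tx":0.052,"ty":0.121,"tz":0,"ax":0,"ay":0,"az":0.71,"claw":-1},{"tx":0.052,"ty":0.121,"tz":0,"ax":0,"ay":0,"az":0.71,"claw":-1}]'
python3 -m inch '[{"tx":0.052,"ty":0.121,"tz":0,"ax":0,"ay":0,"az":0.71,"claw":-1},{"tx":0.052,"ty":0.121,"tz":0,"ax":0,"ay":0,"az":0.71,"claw":-1},{"tx":0.052,"ty":0.121,"tz":0,"ax":0,"ay":0,"az":0.71,"claw":-1},{"tx":0.052,"ty":0.121,"tz":0,"ax":0,"ay":0,"az":0.71,"claw":-1},{"tx":0,"ty":0,"tz":0,"ax":0,"ay":0,"az":0,"claw":-1},{"tx":0,"ty":0,"tz":0,"ax":0,"ay":0,"az":0,"claw":-1},{"tx":0,"ty":0,"tz":0,"ax":0,"ay":0,"az":0,"claw":-1}]'
```

```text
clock: 2.1
tcp_pos: [0.4325, 0.0583, 0.3609]
ee_rot: [[0.268, 0.963, -0.001], [0.963, -0.268, -0.0], [-0.0, -0.0, -1.0]]
wrist_force: [0.4, 0.6, -0.0]
opening: 1.006
gripper_force: 0.0
clock: 2.68
tcp_pos: [0.4841, 0.1772, 0.3606]
ee_rot: [[0.076, 0.997, -0.002], [0.997, -0.076, -0.001], [-0.001, -0.002, -1.0]]
wrist_force: [0.5, 0.1, 0.1]
opening: 1.001
gripper_force: 0.0
```

```bash
python3 -m inch '[{"tx":0.008,"ty":0,"tz":-0.08,"ax":0,"ay":0,"az":0,"claw":-1},{"tx":0,"ty":0,"tz":-0.1,"ax":0,"ay":0,"az":0,"claw":-1},{"tx":0,"ty":0,"tz":-0.1,"ax":0,"ay":0,"az":0,"claw":-1},{"tx":0,"ty":0,"tz":-0.1,"ax":0,"ay":0,"az":0,"claw":-1},{"tx":0,"ty":0,"tz":-0.1,"ax":0,"ay":0,"az":0,"claw":-1},{"tx":0,"ty":0,"tz":-0.1,"ax":0,"ay":0,"az":0,"claw":-1},{"tx":0,"ty":0,"tz":-0.1,"ax":0,"ay":0,"az":0,"claw":-1},{"tx":0,"ty":0,"tz":-0.07,"ax":0,"ay":0,"az":0,"claw":-1},{"tx":0,"ty":0,"tz":-0.06,"ax":0,"ay":0,"az":0,"claw":-1},{"tx":0,"ty":0,"tz":0,"ax":0,"ay":0,"az":0,"claw":-1},{"tx":0,"ty":0,"tz":0,"ax":0,"ay":0,"az":0,"claw":-1},{"tx":0,"ty":0,"tz":0,"ax":0,"ay":0,"az":0,"claw":-1}]'
python3 - <<'E'
from h import *
c=grab("side","side1.npz");crop(c,230,130,390,250,5,"pics/c3.png")
E
```

```text
clock: 3.68
tcp_pos: [0.4873, 0.1768, 0.1601]
ee_rot: [[0.078, 0.997, 0.002], [0.997, -0.078, 0.0], [0.0, 0.002, -1.0]]
wrist_force: [-0.3, 0.2, 0.3]
opening: 1.001
gripper_force: 0.0
```

View pics/c3.png

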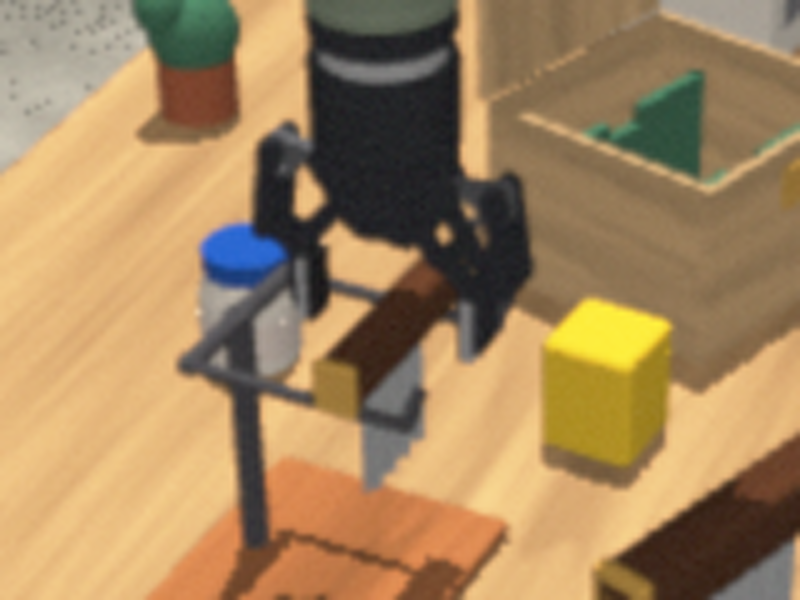

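The fingers straddle mid-handle (crop ~(400,290)) and sit inside the prongs. Closing now.

```bash
python3 -m inch '[{"tx":0,"ty":0,"tz":0,"ax":0,"ay":0,"az":0,"claw":1},{"tx":0,"ty":0,"tz":0,"ax":0,"ay":0,"az":0,"claw":1},{"tx":0,"ty":0,"tz":0,"ax":0,"ay":0,"az":0,"claw":1},{"tx":0,"ty":0,"tz":0,"ax":0,"ay":0,"az":0,"claw":1},{"tx":0,"ty":0,"tz":0,"ax":0,"ay":0,"az":0,"claw":1},{"tx":0,"ty":0,"tz":0,"ax":0,"ay":0,"az":0,"claw":1},{"tx":0,"ty":0,"tz":0,"ax":0,"ay":0,"az":0,"claw":1},{"tx":0,"ty":0,"tz":0,"ax":0,"ay":0,"az":0,"claw":1},{"tx":0,"ty":0,"tz":0,"ax":0,"ay":0,"az":0,"claw":1},{"tx":0,"ty":0,"tz":0,"ax":0,"ay":0,"az":0,"claw":1},{"tx":0,"ty":0,"tz":0,"ax":0,"ay":0,"az":0,"claw":1},{"tx":0,"ty":0,"tz":0,"ax":0,"ay":0,"az":0,"claw":1}]' 50
```

```text
clock: 4.73
tcp_pos: [0.4867, 0.1776, 0.1591]
ee_rot: [[0.076, 0.997, 0.0], [0.997, -0.076, 0.0], [0.0, 0.0, -1.0]]
wrist_force: [-1.2, 0.4, 3.7]
opening: 0.249
gripper_force: 49.9
```

```bash
python3 -m inch '[{"tx":0,"ty":0,"tz":0.03,"ax":0,"ay":0,"az":0,"claw":1},{"tx":0,"ty":0,"tz":0.05,"ax":0,"ay":0,"az":0,"claw":1},{"tx":0,"ty":0,"tz":0.06,"ax":0,"ay":0,"az":0,"claw":1},{"tx":0,"ty":0,"tz":0.06,"ax":0,"ay":0,"az":0,"claw":1},{"tx":0,"ty":0,"tz":0.06,"ax":0,"ay":0,"az":0,"claw":1},{"tx":0,"ty":0,"tz":0.06,"ax":0,"ay":0,"az":0,"claw":1},{"tx":0,"ty":0,"tz":0.06,"ax":0,"ay":0,"az":0,"claw":1},{"tx":0,"ty":0,"tz":0.06,"ax":0,"ay":0,"az":0,"claw":1},{"tx":0,"ty":0,"tz":0.06,"ax":0,"ay":0,"az":0,"claw":1},{"tx":0,"ty":0,"tz":0.04,"ax":0,"ay":0,"az":0,"claw":1},{"tx":0,"ty":0,"tz":0,"ax":0,"ay":0,"az":0,"claw":1},{"tx":0,"ty":0,"tz":0,"ax":0,"ay":0,"az":0,"claw":1}]'
python3 - <<'E'
from h import *
c=grab("side","side2.npz");crop(c,230,60,430,200,4,"pics/c4.png")
E
```

```text
clock: 5.73
tcp_pos: [0.4866, 0.1775, 0.2937]
ee_rot: [[0.076, 0.997, 0.0], [0.997, -0.076, -0.0], [0.0, 0.0, -1.0]]
wrist_force: [0.4, -0.4, -1.9]
opening: 0.25
gripper_force: 49.5
```

View pics/c4.png

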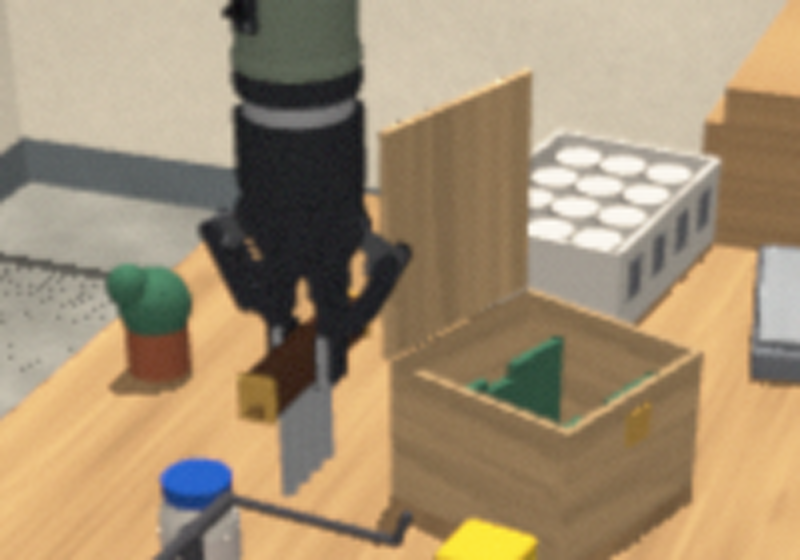

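The cutter is held upright and clear of the prongs. I'll refine the case with the side view, triangulate the lid's free edge, and work out the transfer.

Run:
```python
from h import *
s=dict(np.load("side2.npz"));t=dict(np.load("top0.npz"))
px=lambda x,y:(230+(x+.5)/4-.5,60+(y+.5)/4-.5)
q=[ray(s,px(*p),.125) for p in((392,357),(525,290),(702,352),(567,433))]
bl,br,fr,fl=q;print(np.round(q,4).tolist(),np.round(sum(q)/4,4))
print([round(float(np.linalg.norm(a-b)),4) for a,b in((bl,br),(br,fr),(fr,fl),(fl,bl))],[round(float(np.arctan2(*(a-b)[[1,0]])),3) for a,b in((bl,fl),(br,fr))],[round(float(np.arctan2(-(a-b)[0],(a-b)[1])),3) for a,b in((bl,br),(fl,fr))])
M=lambda c:c["mtx"]@c["world_to_cam"][:3]
for a,b in((px(382,130),(489.2,148.4)),(px(530,70),(584.4,185))):
    X=cv2.triangulatePoints(M(s),M(t),np.array(a,float).reshape(2,1),np.array(b,float).reshape(2,1));print("lid corner",np.round(X[:3,0]/X[3,0],4))
T=np.array([.4866,.1775]);print("shift",(np.array([.457,-.2172])-T)/.25,"turn deg",np.degrees(-1.911+.076))
```

```text
[[0.5733, -0.1734, 0.125], [0.5126, -0.3288, 0.125], [0.3425, -0.27, 0.125], [0.4043, -0.1055, 0.125]] [ 0.4582 -0.2194  0.125 ]
[0.1669, 0.1799, 0.1758, 0.1822] [-0.382, -0.333] [-0.373, -0.359]
lid corner [ 0.5769 -0.1664  0.3188]
lid corner [ 0.5165 -0.3347  0.3167]
shift [-0.1184 -1.5788] turn deg -105.13775540650606
```

```bash
python3 -m inch '[{"tx":-0.004,"ty":-0.053,"tz":0,"ax":0,"ay":0,"az":-0.88,"claw":1},{"tx":-0.004,"ty":-0.053,"tz":0,"ax":0,"ay":0,"az":-0.88,"claw":1},{"tx":-0.004,"ty":-0.053,"tz":0,"ax":0,"ay":0,"az":-0.88,"claw":1},{"tx":-0.004,"ty":-0.053,"tz":0,"ax":0,"ay":0,"az":-0.88,"claw":1},{"tx":-0.004,"ty":-0.053,"tz":0,"ax":0,"ay":0,"az":-0.88,"claw":1},{"tx":-0.004,"ty":-0.053,"tz":0,"ax":0,"ay":0,"az":-0.88,"claw":1},{"tx":-0.004,"ty":-0.053,"tz":0,"ax":0,"ay":0,"az":-0.88,"claw":1},{"tx":-0.004,"ty":-0.053,"tz":0,"ax":0,"ay":0,"az":-0.88,"claw":1},{"tx":-0.004,"ty":-0.053,"tz":0,"ax":0,"ay":0,"az":-0.88,"claw":1},{"tx":-0.004,"ty":-0.053,"tz":0,"ax":0,"ay":0,"az":-0.88,"claw":1}]'
python3 -m inch '[{"tx":-0.004,"ty":-0.053,"tz":0,"ax":0,"ay":0,"az":-0.88,"claw":1},{"tx":-0.004,"ty":-0.053,"tz":0,"ax":0,"ay":0,"az":-0.88,"claw":1},{"tx":-0.004,"ty":-0.053,"tz":0,"ax":0,"ay":0,"az":-0.88,"claw":1},{"tx":-0.004,"ty":-0.053,"tz":0,"ax":0,"ay":0,"az":-0.88,"claw":1},{"tx":-0.004,"ty":-0.053,"tz":0,"ax":0,"ay":0,"az":-0.88,"claw":1},{"tx":-0.004,"ty":-0.053,"tz":0,"ax":0,"ay":0,"az":-0.88,"claw":1},{"tx":-0.004,"ty":-0.053,"tz":0,"ax":0,"ay":0,"az":-0.88,"claw":1},{"tx":-0.004,"ty":-0.053,"tz":0,"ax":0,"ay":0,"az":-0.88,"claw":1},{"tx":-0.004,"ty":-0.053,"tz":0,"ax":0,"ay":0,"az":-0.88,"claw":1},{"tx":-0.004,"ty":-0.053,"tz":0,"ax":0,"ay":0,"az":-0.88,"claw":1}]'
python3 -m inch '[{"tx":-0.004,"ty":-0.053,"tz":0,"ax":0,"ay":0,"az":-0.88,"claw":1},{"tx":-0.004,"ty":-0.053,"tz":0,"ax":0,"ay":0,"az":-0.88,"claw":1},{"tx":-0.004,"ty":-0.053,"tz":0,"ax":0,"ay":0,"az":-0.88,"claw":1},{"tx":-0.004,"ty":-0.053,"tz":0,"ax":0,"ay":0,"az":-0.88,"claw":1},{"tx":-0.004,"ty":-0.053,"tz":0,"ax":0,"ay":0,"az":-0.88,"claw":1},{"tx":-0.004,"ty":-0.053,"tz":0,"ax":0,"ay":0,"az":-0.88,"claw":1},{"tx":-0.004,"ty":-0.053,"tz":0,"ax":0,"ay":0,"az":-0.88,"claw":1},{"tx":-0.004,"ty":-0.053,"tz":0,"ax":0,"ay":0,"az":-0.88,"claw":1},{"tx":-0.004,"ty":-0.053,"tz":0,"ax":0,"ay":0,"az":-0.88,"claw":1},{"tx":-0.004,"ty":-0.049,"tz":0,"ax":0,"ay":0,"az":-0.8,"claw":1},{"tx":0,"ty":0,"tz":0,"ax":0,"ay":0,"az":0,"claw":1},{"tx":0,"ty":0,"tz":0,"ax":0,"ay":0,"az":0,"claw":1}]'
python3 - <<'E'
from h import *
c=grab("side","side3.npz");d=grab("top","top3.npz");crop(c,300,40,440,180,4,"pics/a.png");crop(d,420,120,600,280,4,"pics/b.png")
a,b=cv2.imread("pics/a.png"),cv2.imread("pics/b.png")
b=cv2.resize(b,(450,400));a=cv2.resize(a,(350,400-50));cv2.imwrite("pics/c5.png",np.hstack([cv2.copyMakeBorder(a,0,50,0,0,0),b]))
E
```

```text
clock: 6.62
tcp_pos: [0.4755, 0.0444, 0.292]
ee_rot: [[0.639, 0.769, -0.003], [0.769, -0.639, 0.0], [-0.002, -0.003, -1.0]]
wrist_force: [-0.1, -0.3, -0.5]
opening: 0.249
gripper_force: 49.4
clock: 7.45
tcp_pos: [0.4656, -0.0879, 0.292]
ee_rot: [[0.966, 0.26, -0.003], [0.26, -0.966, 0.001], [-0.003, -0.002, -1.0]]
wrist_force: [-0.1, 0.1, -1.2]
opening: 0.248
gripper_force: 49.4
clock: 8.45
tcp_pos: [0.4559, -0.2187, 0.2923]
ee_rot: [[0.942, -0.336, -0.002], [-0.336, -0.942, 0.002], [-0.003, -0.001, -1.0]]
wrist_force: [0.4, -0.3, -1.6]
opening: 0.251
gripper_force: 49.5
```

View pics/c5.png

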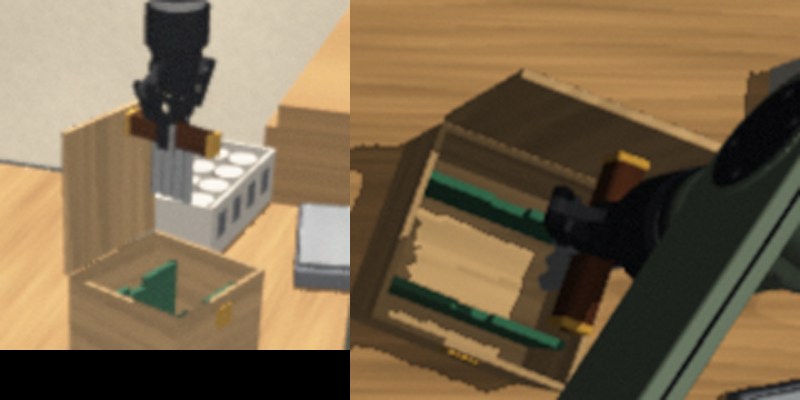

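The handle is level along the case's x axis, with brass caps visible in both views. Triangulating the caps gives the true handle centre relative to the seat.

Run:
```python
from h import *
s=dict(np.load("side3.npz"));t=dict(np.load("top3.npz"))
def caps(c,x0,y0,x1,y1):
    h=cv2.cvtColor(c["img"],cv2.COLOR_RGB2HSV);b=cv2.inRange(h,(16,150,100),(26,255,255));m=np.zeros_like(b);m[y0:y1,x0:x1]=b[y0:y1,x0:x1]
    n,_,st,ce=cv2.connectedComponentsWithStats(m);return [(ce[i].round(1).tolist(),st[i].tolist()) for i in range(1,n) if st[i][4]>6]
print(caps(s,345,80,400,110));print(caps(t,490,170,560,260))
for p in caps(t,490,170,560,260): print(np.round(ray(t,p[0],.325),4),np.round(ray(t,p[0],.328),4))
u=t["world_to_cam"]
for n in((.499,-.2328,.082),(.4105,-.2022,.082)):print(proj(t,n).round(1),proj(s,n).round(1))
```

```text
[([351.7, 87.2], [351, 84, 4, 9, 12]), ([384.0, 97.3], [382, 93, 5, 9, 40])]
[([533.1, 183.7], [527, 180, 13, 8, 57]), ([513.9, 251.3], [510, 249, 8, 6, 30])]
[ 0.5156 -0.2403  0.325 ] [ 0.5152 -0.2389  0.328 ]
[ 0.3981 -0.2052  0.325 ] [ 0.3981 -0.204   0.328 ]
[481.8 204.5] [355.2 156.3]
[468.4 243.8] [378.1 165.2]
```

```bash
python3 -m inch '[{"tx":0.006,"ty":-0.002,"tz":-0.04,"ax":0,"ay":0,"az":0,"claw":1},{"tx":0,"ty":0,"tz":-0.08,"ax":0,"ay":0,"az":0,"claw":1},{"tx":0,"ty":0,"tz":-0.08,"ax":0,"ay":0,"az":0,"claw":1},{"tx":0,"ty":0,"tz":-0.08,"ax":0,"ay":0,"az":0,"claw":1},{"tx":0,"ty":0,"tz":-0.08,"ax":0,"ay":0,"az":0,"claw":1},{"tx":0,"ty":0,"tz":-0.08,"ax":0,"ay":0,"az":0,"claw":1},{"tx":0,"ty":0,"tz":-0.08,"ax":0,"ay":0,"az":0,"claw":1},{"tx":0,"ty":0,"tz":-0.08,"ax":0,"ay":0,"az":0,"claw":1},{"tx":0,"ty":0,"tz":-0.08,"ax":0,"ay":0,"az":0,"claw":1},{"tx":0,"ty":0,"tz":-0.08,"ax":0,"ay":0,"az":0,"claw":1},{"tx":0,"ty":0,"tz":0,"ax":0,"ay":0,"az":0,"claw":1},{"tx":0,"ty":0,"tz":0,"ax":0,"ay":0,"az":0,"claw":1}]'
python3 - <<'E'
from h import *
c=grab("side","side4.npz");d=grab("top","top4.npz");crop(c,300,80,440,220,3,"pics/a.png");crop(d,420,120,570,280,3,"pics/b.png")
a,b=cv2.imread("pics/a.png"),cv2.imread("pics/b.png")[:420]
a=cv2.resize(a,(350,350));b=cv2.resize(b,(450,420));cv2.imwrite("pics/c6.png",np.hstack([cv2.copyMakeBorder(a,0,70,0,0,0),b]))
E
```

```text
clock: 9.55
tcp_pos: [0.457, -0.218, 0.1023]
ee_rot: [[0.942, -0.335, -0.003], [-0.335, -0.942, 0.002], [-0.004, -0.001, -1.0]]
wrist_force: [0.6, 0.1, -0.2]
opening: 0.25
gripper_force: 49.4
```

View pics/c6.png

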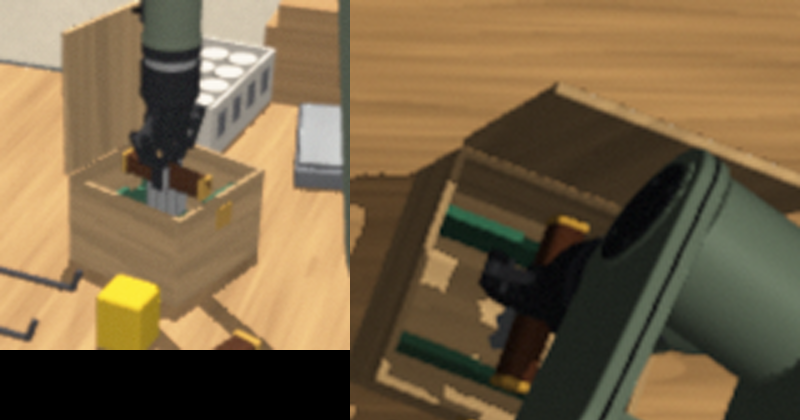

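The cutter is centred between the walls above both supports. Lowering it gently into the notches.

```bash
python3 -m inch '[{"tx":0.002,"ty":0,"tz":-0.02,"ax":0,"ay":0,"az":0,"claw":1},{"tx":0,"ty":0,"tz":-0.02,"ax":0,"ay":0,"az":0,"claw":1},{"tx":0,"ty":0,"tz":-0.02,"ax":0,"ay":0,"az":0,"claw":1},{"tx":0,"ty":0,"tz":-0.02,"ax":0,"ay":0,"az":0,"claw":1},{"tx":0,"ty":0,"tz":-0.012,"ax":0,"ay":0,"az":0,"claw":1},{"tx":0,"ty":0,"tz":0,"ax":0,"ay":0,"az":0,"claw":1},{"tx":0,"ty":0,"tz":0,"ax":0,"ay":0,"az":0,"claw":1},{"tx":0,"ty":0,"tz":0,"ax":0,"ay":0,"az":0,"claw":1}]'
```

```text
clock: 10.32
tcp_pos: [0.4586, -0.2196, 0.0808]
ee_rot: [[0.942, -0.336, 0.0], [-0.336, -0.942, -0.0], [0.0, 0.0, -1.0]]
wrist_force: [0.6, 0.1, -1.5]
opening: 0.25
gripper_force: 49.4
```

```bash
python3 -m inch '[{"tx":0,"ty":0,"tz":-0.008,"ax":0,"ay":0,"az":0,"claw":1},{"tx":0,"ty":0,"tz":-0.006,"ax":0,"ay":0,"az":0,"claw":1},{"tx":0,"ty":0,"tz":0,"ax":0,"ay":0,"az":0,"claw":1},{"tx":0,"ty":0,"tz":0,"ax":0,"ay":0,"az":0,"claw":1},{"tx":0,"ty":0,"tz":0,"ax":0,"ay":0,"az":0,"claw":1}]'
python3 -m inch '[{"tx":0,"ty":0,"tz":-0.006,"ax":0,"ay":0,"az":0,"claw":1},{"tx":0,"ty":0,"tz":0,"ax":0,"ay":0,"az":0,"claw":1},{"tx":0,"ty":0,"tz":0,"ax":0,"ay":0,"az":0,"claw":1},{"tx":0,"ty":0,"tz":0,"ax":0,"ay":0,"az":0,"claw":1}]'
```

```text
clock: 10.73
tcp_pos: [0.4586, -0.2195, 0.0773]
ee_rot: [[0.942, -0.336, 0.0], [-0.336, -0.942, -0.0], [0.0, 0.0, -1.0]]
wrist_force: [0.3, 0.1, -1.6]
opening: 0.249
gripper_force: 49.4
clock: 11.07
tcp_pos: [0.4589, -0.2197, 0.0762]
ee_rot: [[0.942, -0.336, 0.001], [-0.336, -0.942, -0.0], [0.001, 0.0, -1.0]]
wrist_force: [-0.3, 0.2, 0.8]
opening: 0.249
gripper_force: 49.7
```

Contact came at the expected height (handle centre ≈ 0.096). Releasing and rising.

```bash
python3 -m inch '[{"tx":0,"ty":0,"tz":0,"ax":0,"ay":0,"az":0,"claw":0.2},{"tx":0,"ty":0,"tz":0,"ax":0,"ay":0,"az":0,"claw":0.2},{"tx":0,"ty":0,"tz":0,"ax":0,"ay":0,"az":0,"claw":0},{"tx":0,"ty":0,"tz":0,"ax":0,"ay":0,"az":0,"claw":-0.2},{"tx":0,"ty":0,"tz":0,"ax":0,"ay":0,"az":0,"claw":-0.2},{"tx":0,"ty":0,"tz":0,"ax":0,"ay":0,"az":0,"claw":-0.2},{"tx":0,"ty":0,"tz":0.02,"ax":0,"ay":0,"az":0,"claw":-0.2},{"tx":0,"ty":0,"tz":0.06,"ax":0,"ay":0,"az":0,"claw":-0.2},{"tx":0,"ty":0,"tz":0.1,"ax":0,"ay":0,"az":0,"claw":-0.2},{"tx":0,"ty":0,"tz":0.12,"ax":0,"ay":0,"az":0,"claw":-0.2},{"tx":0,"ty":0,"tz":0.13,"ax":0,"ay":0,"az":0,"claw":-0.2},{"tx":0,"ty":0,"tz":0.13,"ax":0,"ay":0,"az":0,"claw":-0.2}]'
python3 -m inch '[{"tx":0,"ty":0,"tz":0.14,"ax":0,"ay":0,"az":0,"claw":-0.2},{"tx":0,"ty":0,"tz":0.14,"ax":0,"ay":0,"az":0,"claw":0.5},{"tx":0,"ty":0,"tz":0.14,"ax":0,"ay":0,"az":0,"claw":1},{"tx":0,"ty":0,"tz":0.06,"ax":0,"ay":0,"az":0,"claw":1},{"tx":0,"ty":0,"tz":0,"ax":0,"ay":0,"az":0,"claw":1},{"tx":0,"ty":0,"tz":0,"ax":0,"ay":0,"az":0,"claw":1}]'
python3 - <<'E'
from h import *
c=grab("side","side5.npz");d=grab("top","top5.npz");crop(c,300,60,440,220,3,"pics/a.png");crop(d,420,120,570,280,3,"pics/b.png")
a,b=cv2.imread("pics/a.png"),cv2.imread("pics/b.png")[:480]
a=cv2.resize(a,(350,400));b=cv2.resize(b,(450,480));cv2.imwrite("pics/c7.png",np.hstack([cv2.copyMakeBorder(a,0,80,0,0,0),b]))
E
```

```text
clock: 12.07
tcp_pos: [0.4581, -0.2192, 0.2172]
ee_rot: [[0.942, -0.336, -0.001], [-0.336, -0.942, 0.0], [-0.001, -0.0, -1.0]]
wrist_force: [0.6, 0.7, 0.7]
opening: 0.6
gripper_force: 0.0
clock: 12.57
tcp_pos: [0.4589, -0.2197, 0.337]
ee_rot: [[0.942, -0.336, 0.002], [-0.336, -0.942, -0.002], [0.003, 0.001, -1.0]]
wrist_force: [0.4, 0.6, 0.6]
opening: 0.004
gripper_force: 0.0
```

View pics/c7.png

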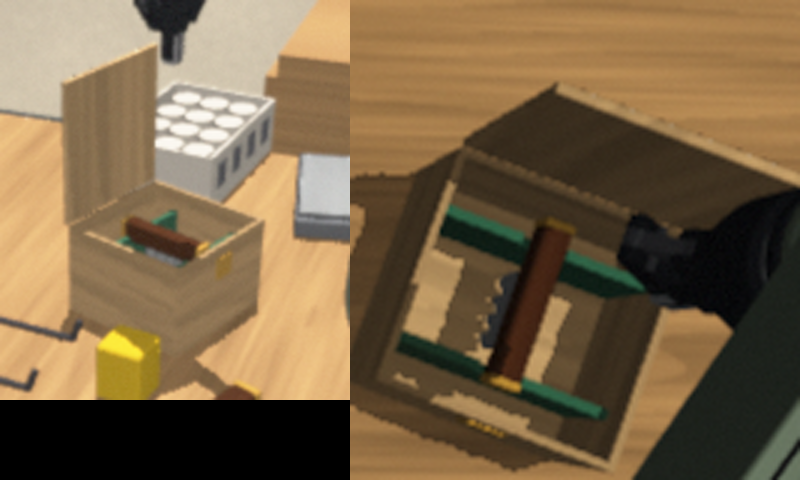

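The cutter lies in both notches: top-crop caps at about (556,226) and (504,384), and the handle is parallel to the case's x axis. Next I'll go over the lid with shut fingers and come down behind it.

```bash
python3 -m inch '[{"tx":0,"ty":0,"tz":0.12,"ax":0,"ay":0,"az":0,"claw":1},{"tx":0.07,"ty":-0.024,"tz":0,"ax":0,"ay":0,"az":0,"claw":1},{"tx":0.07,"ty":-0.024,"tz":0,"ax":0,"ay":0,"az":0,"claw":1},{"tx":0.07,"ty":-0.024,"tz":0,"ax":0,"ay":0,"az":0,"claw":1},{"tx":0.07,"ty":-0.024,"tz":0,"ax":0,"ay":0,"az":0,"claw":1},{"tx":0.07,"ty":-0.024,"tz":0,"ax":0,"ay":0,"az":0,"claw":1},{"tx":0.07,"ty":-0.024,"tz":0,"ax":0,"ay":0,"az":0,"claw":1},{"tx":0.07,"ty":-0.024,"tz":0,"ax":0,"ay":0,"az":0,"claw":1},{"tx":0.07,"ty":-0.025,"tz":0,"ax":0,"ay":0,"az":0,"claw":1},{"tx":0,"ty":0,"tz":0,"ax":0,"ay":0,"az":0,"claw":1},{"tx":0,"ty":0,"tz":0,"ax":0,"ay":0,"az":0,"claw":1}]'
python3 -m inch '[{"tx":0,"ty":0,"tz":-0.08,"ax":0,"ay":0,"az":0,"claw":1},{"tx":0,"ty":0,"tz":-0.08,"ax":0,"ay":0,"az":0,"claw":1},{"tx":0,"ty":0,"tz":-0.08,"ax":0,"ay":0,"az":0,"claw":1},{"tx":0,"ty":0,"tz":-0.068,"ax":0,"ay":0,"az":0,"claw":1},{"tx":0,"ty":0,"tz":0,"ax":0,"ay":0,"az":0,"claw":1},{"tx":0,"ty":0,"tz":0,"ax":0,"ay":0,"az":0,"claw":1}]'
python3 - <<'E'
from h import *
H=np.array([.4575,-.218])+.09*np.array([.9419,-.336]);x=np.array([.9419,-.336])
p=bot.observe()["tcp_pos"]
def tcp(th,r=.165):
    s=r*np.cos(th)-.008*np.sin(th)-.011;z=.1255+r*np.sin(th)+.008*np.cos(th);q=H-s*x;return np.array([q[0],q[1],z])
for th in(1.6,1.4,1.2,1.0,.8,.6,.4,.2,.1,0):
    q=tcp(th);print(th,q.round(4),"step/.25",((q-p)/.25).round(3));p=q
E
```

```text
clock: 13.58
tcp_pos: [0.598, -0.2674, 0.3623]
ee_rot: [[0.942, -0.336, -0.005], [-0.336, -0.942, 0.003], [-0.006, -0.001, -1.0]]
wrist_force: [-1.1, 0.7, 0.1]
opening: 0.007
gripper_force: 0.0
clock: 14.08
tcp_pos: [0.5969, -0.2669, 0.287]
ee_rot: [[0.942, -0.337, -0.004], [-0.337, -0.942, 0.002], [-0.004, -0.001, -1.0]]
wrist_force: [0.1, 0.5, 0.4]
opening: -0.002
gripper_force: 0.0
1.6 [ 0.5647 -0.2562  0.2902] step/.25 [-0.129  0.043  0.013]
1.4 [ 0.5336 -0.2452  0.2895] step/.25 [-0.124  0.044 -0.003]
1.2 [ 0.5033 -0.2344  0.2822] step/.25 [-0.121  0.043 -0.029]
1.0 [ 0.475  -0.2242  0.2687] step/.25 [-0.113  0.04  -0.054]
0.8 [ 0.4498 -0.2152  0.2494] step/.25 [-0.101  0.036 -0.077]
0.6 [ 0.4286 -0.2077  0.2253] step/.25 [-0.085  0.03  -0.097]
0.4 [ 0.4124 -0.2019  0.1971] step/.25 [-0.065  0.023 -0.113]
0.2 [ 0.4018 -0.1981  0.1661] step/.25 [-0.042  0.015 -0.124]
0.1 [ 0.3987 -0.197   0.1499] step/.25 [-0.012  0.004 -0.065]
0 [ 0.3972 -0.1965  0.1335] step/.25 [-0.006  0.002 -0.066]
```

```bash
python3 -m inch '[{"tx":-0.043,"ty":0.014,"tz":0.004,"ax":0,"ay":0,"az":0,"claw":1},{"tx":-0.043,"ty":0.014,"tz":0.004,"ax":0,"ay":0,"az":0,"claw":1},{"tx":-0.043,"ty":0.015,"tz":0.005,"ax":0,"ay":0,"az":0,"claw":1},{"tx":-0.031,"ty":0.011,"tz":0,"ax":0,"ay":0,"az":0,"claw":1},{"tx":-0.031,"ty":0.011,"tz":0,"ax":0,"ay":0,"az":0,"claw":1},{"tx":-0.031,"ty":0.011,"tz":-0.001,"ax":0,"ay":0,"az":0,"claw":1},{"tx":-0.031,"ty":0.011,"tz":-0.002,"ax":0,"ay":0,"az":0,"claw":1},{"tx":-0.03,"ty":0.011,"tz":-0.004,"ax":0,"ay":0,"az":0,"claw":1},{"tx":-0.03,"ty":0.011,"tz":-0.006,"ax":0,"ay":0,"az":0,"claw":1},{"tx":-0.03,"ty":0.011,"tz":-0.009,"ax":0,"ay":0,"az":0,"claw":1},{"tx":-0.03,"ty":0.011,"tz":-0.01,"ax":0,"ay":0,"az":0,"claw":1}]'
```

```text
clock: 15.0
tcp_pos: [0.5045, -0.2347, 0.2837]
ee_rot: [[0.942, -0.336, -0.0], [-0.336, -0.942, 0.0], [-0.0, 0.0, -1.0]]
wrist_force: [1.2, 0.1, 1.4]
opening: -0.001
gripper_force: 0.7
```

Run:
```python
from h import *
c=grab("side","side6.npz");crop(c,280,40,440,210,3.5,"pics/c8.png")
```

```text
(no output)
```

View pics/c8.png

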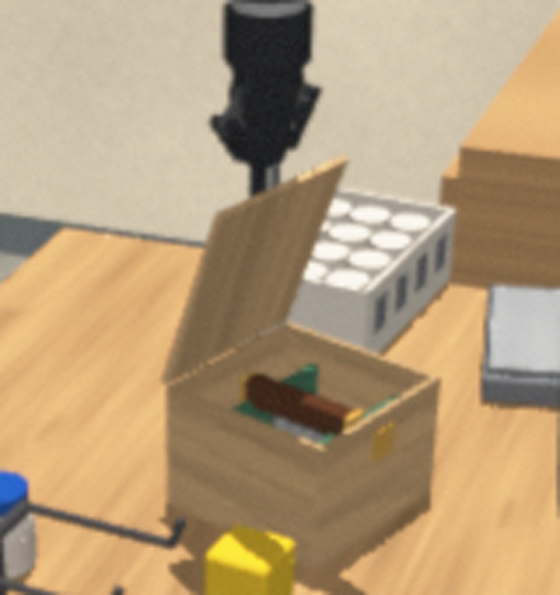

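The lid is swinging in with the fingers behind its free edge (crop ~(265,185)), and the forces are small. Continuing along the arc.

```bash
python3 -m inch '[{"tx":-0.028,"ty":0.01,"tz":-0.013,"ax":0,"ay":0,"az":0,"claw":1},{"tx":-0.028,"ty":0.01,"tz":-0.013,"ax":0,"ay":0,"az":0,"claw":1},{"tx":-0.028,"ty":0.01,"tz":-0.014,"ax":0,"ay":0,"az":0,"claw":1},{"tx":-0.028,"ty":0.01,"tz":-0.015,"ax":0,"ay":0,"az":0,"claw":1},{"tx":-0.026,"ty":0.009,"tz":-0.018,"ax":0,"ay":0,"az":0,"claw":1},{"tx":-0.025,"ty":0.009,"tz":-0.019,"ax":0,"ay":0,"az":0,"claw":1},{"tx":-0.025,"ty":0.009,"tz":-0.02,"ax":0,"ay":0,"az":0,"claw":1},{"tx":-0.025,"ty":0.009,"tz":-0.021,"ax":0,"ay":0,"az":0,"claw":1},{"tx":-0.022,"ty":0.008,"tz":-0.023,"ax":0,"ay":0,"az":0,"claw":1},{"tx":-0.021,"ty":0.008,"tz":-0.024,"ax":0,"ay":0,"az":0,"claw":1},{"tx":-0.021,"ty":0.007,"tz":-0.025,"ax":0,"ay":0,"az":0,"claw":1},{"tx":-0.021,"ty":0.007,"tz":-0.026,"ax":0,"ay":0,"az":0,"claw":1}]'
python3 -m inch '[{"tx":-0.017,"ty":0.006,"tz":-0.027,"ax":0,"ay":0,"az":0,"claw":1},{"tx":-0.016,"ty":0.006,"tz":-0.028,"ax":0,"ay":0,"az":0,"claw":1},{"tx":-0.016,"ty":0.006,"tz":-0.029,"ax":0,"ay":0,"az":0,"claw":1},{"tx":-0.016,"ty":0.005,"tz":-0.029,"ax":0,"ay":0,"az":0,"claw":1},{"tx":-0.011,"ty":0.004,"tz":-0.03,"ax":0,"ay":0,"az":0,"claw":1},{"tx":-0.011,"ty":0.004,"tz":-0.031,"ax":0,"ay":0,"az":0,"claw":1},{"tx":-0.01,"ty":0.004,"tz":-0.031,"ax":0,"ay":0,"az":0,"claw":1},{"tx":-0.01,"ty":0.003,"tz":-0.032,"ax":0,"ay":0,"az":0,"claw":1},{"tx":-0.006,"ty":0.002,"tz":-0.03,"ax":0,"ay":0,"az":0,"claw":1},{"tx":-0.006,"ty":0.002,"tz":-0.03,"ax":0,"ay":0,"az":0,"claw":1},{"tx":0,"ty":0,"tz":0,"ax":0,"ay":0,"az":0,"claw":1},{"tx":0,"ty":0,"tz":0,"ax":0,"ay":0,"az":0,"claw":1}]'
```

```text
clock: 16.05
tcp_pos: [0.4302, -0.2082, 0.2256]
ee_rot: [[0.942, -0.336, -0.0], [-0.336, -0.942, 0.0], [-0.0, -0.0, -1.0]]
wrist_force: [0.9, 0.8, 0.6]
opening: -0.003
gripper_force: 0.5
clock: 17.05
tcp_pos: [0.4007, -0.1977, 0.1513]
ee_rot: [[0.942, -0.336, -0.001], [-0.336, -0.942, 0.001], [-0.001, -0.0, -1.0]]
wrist_force: [0.9, -0.0, -0.4]
opening: -0.001
gripper_force: 0.0
```

```bash
python3 -m inch '[{"tx":0,"ty":0,"tz":-0.02,"ax":0,"ay":0,"az":0,"claw":1},{"tx":0,"ty":0,"tz":-0.02,"ax":0,"ay":0,"az":0,"claw":1},{"tx":0,"ty":0,"tz":-0.02,"ax":0,"ay":0,"az":0,"claw":1},{"tx":0,"ty":0,"tz":-0.008,"ax":0,"ay":0,"az":0,"claw":1},{"tx":0,"ty":0,"tz":0,"ax":0,"ay":0,"az":0,"claw":1},{"tx":0,"ty":0,"tz":0,"ax":0,"ay":0,"az":0,"claw":1}]'
python3 -m inch '[{"tx":0,"ty":0,"tz":-0.004,"ax":0,"ay":0,"az":0,"claw":1},{"tx":0,"ty":0,"tz":-0.004,"ax":0,"ay":0,"az":0,"claw":1},{"tx":0,"ty":0,"tz":0,"ax":0,"ay":0,"az":0,"claw":1},{"tx":0,"ty":0,"tz":0,"ax":0,"ay":0,"az":0,"claw":1}]'
```

```text
clock: 17.55
tcp_pos: [0.401, -0.1979, 0.1348]
ee_rot: [[0.942, -0.336, -0.0], [-0.336, -0.942, 0.0], [-0.0, -0.0, -1.0]]
wrist_force: [1.0, -0.9, 0.5]
opening: 0.001
gripper_force: 0.0
clock: 17.88
tcp_pos: [0.4013, -0.1981, 0.1335]
ee_rot: [[0.942, -0.336, 0.001], [-0.336, -0.942, -0.0], [0.001, 0.0, -1.0]]
wrist_force: [-0.7, 0.5, 4.1]
opening: -0.001
gripper_force: 1.8
```

```bash
python3 -m inch '[{"tx":0,"ty":0,"tz":-0.003,"ax":0,"ay":0,"az":0,"claw":1},{"tx":0,"ty":0,"tz":-0.003,"ax":0,"ay":0,"az":0,"claw":1},{"tx":0,"ty":0,"tz":0,"ax":0,"ay":0,"az":0,"claw":1},{"tx":0,"ty":0,"tz":0,"ax":0,"ay":0,"az":0,"claw":1}]'
python3 -m inch '[{"tx":0,"ty":0,"tz":0.03,"ax":0,"ay":0,"az":0,"claw":1},{"tx":0,"ty":0,"tz":0.08,"ax":0,"ay":0,"az":0,"claw":1},{"tx":0,"ty":0,"tz":0.1,"ax":0,"ay":0,"az":0,"claw":1},{"tx":0,"ty":0,"tz":0.1,"ax":0,"ay":0,"az":0,"claw":1},{"tx":0,"ty":0,"tz":0.1,"ax":0,"ay":0,"az":0,"claw":1},{"tx":0,"ty":0,"tz":0.1,"ax":0,"ay":0,"az":0,"claw":1},{"tx":0,"ty":0,"tz":0.1,"ax":0,"ay":0,"az":0,"claw":1},{"tx":0,"ty":0,"tz":0,"ax":0,"ay":0,"az":0,"claw":1},{"tx":0,"ty":0,"tz":0,"ax":0,"ay":0,"az":0,"claw":1},{"tx":0,"ty":0,"tz":0,"ax":0,"ay":0,"az":0,"claw":1}]'
python3 - <<'E'
from h import *
c=grab("side","side7.npz");crop(c,200,80,440,260,3.3,"pics/c9.png")
E
```

```text
clock: 18.22
tcp_pos: [0.4013, -0.1982, 0.1334]
ee_rot: [[0.942, -0.336, 0.0], [-0.336, -0.942, -0.0], [0.0, 0.0, -1.0]]
wrist_force: [-5.0, 2.8, 12.5]
opening: -0.004
gripper_force: 6.5
clock: 19.05
tcp_pos: [0.4007, -0.1977, 0.2833]
ee_rot: [[0.942, -0.336, -0.001], [-0.336, -0.942, 0.001], [-0.001, -0.0, -1.0]]
wrist_force: [1.1, -0.6, -0.2]
opening: 0.005
gripper_force: 0.0
```

View pics/c9.png

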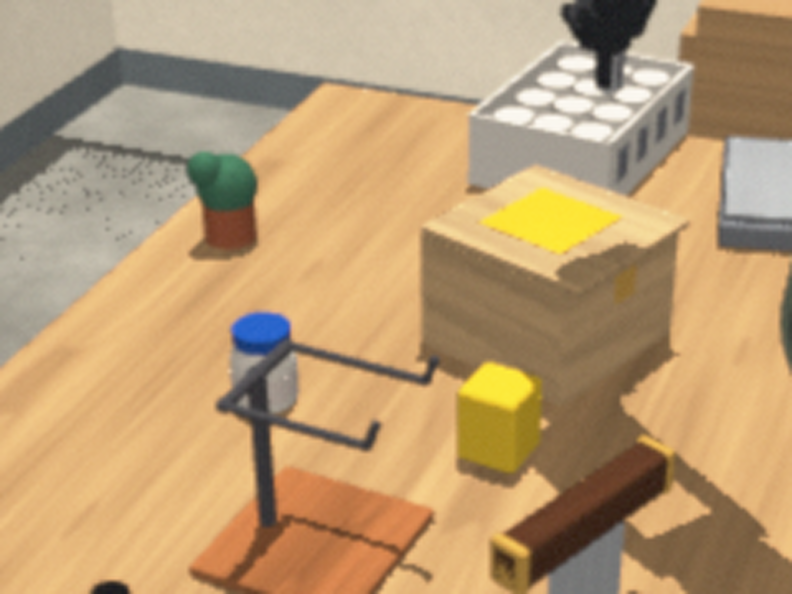

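The lid is flush on the case with its yellow patch up (crop ~(550,220)). The hook is empty, the jar and soap block still stand where they were, and the robot touches nothing. Handing in.

```bash
python3 -c "
from station import bot
print(bot.hand_in())"
```

```text
the job is handed in; nothing more can be done
None
```

The cutter is seated blade down in both notches, the lid is shut, the bystanders were left untouched, and the job was handed in at about 19 s; no verdict was returned.

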